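# Shut the cutter case and slide its transport lock home

## Task

Put the blue router-cutter case away for transport: gently lower its raised grey lid until it is fully shut, and only then slide the orange lock grip along its track, through the half-way click, until it is fully home against its end stop; there keep a firm push of about 20 N on it for half a second so that its catch takes (it breaks above 35 N). Do not slam the lid or lean hard on the case, and leave the glue bottle, the pencil cup, the tape roll and the offcut around it where they are.

Things in the scene. Friction and masses are not known exactly. Their poses are not given: they have to be found in the camera images.
- case: Blue plastic cutter case, fixed to the bench. Origin: centre of the box's underside, on the bench; x points to the hinge side (away from the robot at yaw 0), y along the hinge, z up. Box 130 (x) x 240 (y) x 70 mm high, open on top. In front of it (x from -127 to -65 mm) a deck 240 mm wide and 50 mm high carries the lock, whose track runs along y at x = -99 mm.
- lid (a joint): Angle of the grey lid (rad): 0 is shut, grows as it opens, about 1.6 is upright and more leans away from the robot; stops at 1.9. A stiff friction hinge holds it at any angle, so it must be pushed all the way down (about 1 to 3 N at the rim); starts at 1.4 to 1.75.
- lid_hinge (a point): Point on the lid's hinge axis, middle of its length: 65 mm in x and 70 mm in z from the case's origin. The axis runs along the case's y. This frame turns with the lid: its -x points along the lid to the free rim, its z out of the lid's outer (top) face.
- lid_rim (a point): Middle of the lid's free rim on the outer (top) face, 134 mm from the hinge axis. The lid is a plain plate 134 x 240 x 8 mm, its outer face 8.5 mm beyond the hinge axis, bare in the middle. A steel tongue hangs from the rim at y = +70 to +100 mm; with the lid shut it lies on the deck, where the bolt runs over it.
- lock: The lock: orange grip, foot plate, bolt; origin at the grip's foot. Slides 60 mm along the case's +y to a rigid end stop. 4 N of friction; stays where left. A sprung detent adds up to 5 N before half way (most at 15 mm: it can feel like a stop), helps on after 30 mm, then fades; the rest must be pushed too. Its catch takes when held at the stop with over 12 N for 0.3 s; breaks above 35 N.
- lock_top (a point): Centre of the top of the orange lock grip, a block 24 (x) x 20 (y) x 30 mm high with sides along the case's axes. Its top is 83 mm above the bench; in the case's frame it starts at x = -99, y = -30 mm and is at y = +30 mm when locked. A low steel bolt goes from its foot towards +y, on the side of the box; the deck on its -y side is free.
- glue: yellow glue bottle with orange cap, 54 mm across, 150 mm tall, upright. Not to be disturbed.
- cup: steel pencil cup, 68 mm across, 100 mm tall, upright. Not to be disturbed.
- tape: roll of blue tape lying flat, 90 mm across, 25 mm high. Not to be disturbed.
- offcut: pale wood offcut, 35 x 90 x 22 mm. Not to be disturbed.

How it is judged (in metres and radians):
On the way, in this order (a step that is already met when the one before it is completed fails the run):
1. the lid is lowered shut (value of joint lid below 0.025 rad), for 0.2 s.
2. the lock is at its end stop (within 1.5 mm) with the fingers pushing on it by more than 12 N (y of lock_top in the frame of case above 0.0285 m and contact force between the fingers and lock above 12 N), for 0.3 s.
At the end, for the whole second after the job is handed in: The lid is shut (within 0.025 rad), the lock grip is within 1.5 mm of its end stop (grip's top beyond y = +28.5 mm in the case's frame), the glue bottle and the cup stand upright and none of glue bottle, cup, tape roll and offcut is more than 30 mm from where it was (value of joint lid below 0.025 rad and y of lock_top in the frame of case above 0.0285 m and distance of each of glue, cup, tape, offcut from where it was at the start of the episode below 0.03 m and angle between each of glue, cup's own z axis and vertical below 0.2 rad); the robot touches nothing.
It fails at once if the lid is slammed (faster than 2.5 rad/s downward) (velocity of joint lid below -2.5 rad/s).
It fails at once if the lock is slid past 20 mm while the lid is not shut (y of lock_top in the frame of case above -0.01 m and value of joint lid above 0.08 rad).
It fails at once if the robot's fingers lean on the case, lid or lock with more than 60 N (contact force between the fingers and case above 60 N).
It fails at once if the lock grip is strained: the fingers push on it with more than 35 N (contact force between the fingers and lock above 35 N).
It also fails if it takes over 61 s, if anything falls off the work surface, if the arm or the gripper's body presses on something with over 40 N, if the wrist force passes 120 N, or if a joint passes its speed limit or range.

## Robot

A 6-joint arm with a two-finger parallel gripper is mounted at the origin on the work surface. World frame = base frame: x ahead of the robot, y to its left, z up, the work surface at z = 0. Lengths are in mm, angles in degrees, forces in N, time in s.
With the tool pointing down it reaches from about 325 to 900 mm from the base axis. Payload 6.1 kg.
Tool frame: the origin (TCP) lies at the very end of the fingers, on their centre line; the grasp point (between the pads) lies 19 mm behind it; z points along the fingers, y is the line along which they close (so a half turn about z gives the same grasp; the last joint's range is limited). The gripper opens to 87 mm and grips with 3 to 60 N. Pads are 19 mm wide; open, the fingers measure 117 mm over their backs; the gripper's body (75 mm by 190 mm) begins 51 mm behind the grasp point.
Start: joints at [55.915, 12.628, 87.462, -0, 79.91, -7.225], TCP at [282.382, 557.563, 222.538] pointing down, gripper open.
Joint ranges: [-170.65, 170.65], [-52.31, 119.04], [5.05, 147.46], [-71.25, 251.25], [11.57, 151.72], [-153.62, 153.62]. Speed limits (degrees/s): [147.25, 147.25, 172.46, 180, 180, 180].

## Interface

Orientations are given as [roll, pitch, yaw] about the fixed x, y, z axes, in that order (R = Rz(yaw) Ry(pitch) Rx(roll)).
In Python, from rig import manip gives the robot as it stands.
- The arm moves only by the tool play_rows, never from a script. Its argument "series" is a list that holds one entry, the list of rows, each a list of 5 numbers: the shift along the tool's x, y, z as a fraction of full scale, then the turn about the tool's z as a fraction of full scale, then the closure, from -1 (fully open) to 1 (shut). In form: [[[x, y, z, spin, gripper], ...]]. A call has 1 to 10 rows; each row is the pose to reach, as a shift and turn from the pose commanded when the call began, along the tool's axes at that moment, turning the shorter way round; what a row does not reach only later rows make up. Full scale, the value 1, is 12 cm for a shift and pi rad for a turn. A row lasts 1/10 s, in which the tool goes at most 50 mm and 8.59 degrees, less where a joint would pass 70% of its speed; a pose out of reach is approached as far as the arm can. A call with a number of a shift or a turn outside -1 to 1 is refused whole. A call with a gripper value outside its range is refused whole. The fingers move at their own pace and stop on an object; "grip_force" is the grip in N (left out, the last holds). Time passes only in rows, so rows that repeat a pose let the fingers close. It gives the time, the measured TCP pose, the force, the opening and the grip force at its end, in the units of the state.
- manip.observe(): the state, without advancing time (a new reading comes with each control period).
- manip.capture(name): name is "side" or "top"; returns the picture (400x640x3 uint8, red, green, blue); there is no depth.
- manip.calibration(name): a dict with "K" (3x3 intrinsics, pixels), "rvec" (rotation vector, rad) and "tvec" (3), from world to camera coordinates, as OpenCV has them. Camera axes: x right, y down, z forward; pixel columns grow to the right and rows downward; lengths in mm; the calibration is good to about 2 mm. A picture is of the moment at which its call begins. calibration takes no time and is no camera call.
- manip.job_done(): hands the job in; it is judged then, once.
The state is a dict: "clock": time; "qpos": joint angles; "dq": joint speeds; "joint_efforts": joint torques, N m; "ee_pos": TCP position; "ee_rot": TCP orientation; "ft_force": force on the tool from outside, world axes, zero at the start; "ft_torque": the same for the moment, N m; "opening": finger opening in mm; "grasp_force": force on a finger pad.
Only numpy, scipy, OpenCV 4.12 (cv2) and the standard library are available. Lean on these libraries where they do the work, as an engineer would, in place of code of your own. Each camera call takes 0.05 s, during which the arm holds its last target. There are 200 camera calls.

## Working session

There is one attempt and no reset: what is moved stays moved. The work goes in short steps, Python scripts to look and compute and a tool call to move; the robot and the scene stay as the last step left them, time stands still between calls to the robot, and variables do not carry over. Pictures are saved under pics/ and viewed, at most 10 in all, crops included, and the job is handed in when it is done.

Besides the shell and the picture viewer there is one more tool, called by a JSON object that holds its "name" and its "arguments". play_rows: Moves the arm, as the interface text tells. Its arguments: {"type":"object","properties":{"series":{"type":"array","items":{"type":"array","items":{"type":"array","items":{"type":"number"}}}},"grip_force":{"type":"number"}},"required":["series"]}

```bash
mkdir -p pics; ls; python3 - <<'E'
from rig import manip
import cv2
for n in("side","top"):
    cv2.imwrite(f"pics/{n}0.png",manip.capture(n)[:,:,::-1]); print(n,manip.calibration(n))
print(manip.observe())
E
```

```text
pics
side {'K': array([[402.7388405 ,   0.        , 313.83941283],
       [  0.        , 402.7388405 , 197.36621612],
       [  0.        ,   0.        ,   1.        ]]), 'rvec': array([ 2.38906852, -0.6511913 ,  0.21701853]), 'tvec': array([-453.06623018,  315.43613274,  701.12082216])}
top {'K': array([[516.24739553,   0.        , 318.77875924],
       [  0.        , 516.24739553, 208.64265019],
       [  0.        ,   0.        ,   1.        ]]), 'rvec': array([ 2.10622979, -2.12725326,  0.17937809]), 'tvec': array([ 55.33336752, 580.73418559, 929.05936176])}
{'clock': 0.1, 'qpos': array([ 5.59139353e+01,  1.26705552e+01,  8.75205288e+01,  2.61080422e-03,
        7.99089649e+01, -7.22544743e+00]), 'dq': array([ 0.01915693, -0.03456093, -0.22437051,  0.05497221, -0.02712732,
        0.02277044]), 'joint_efforts': array([ 1.36682702e-03, -4.95940769e+01, -3.88518405e+01,  6.99480716e-02,
        5.15044585e-02, -2.84222932e-05]), 'ee_pos': array([282.06628146, 557.1034821 , 221.53626841]), 'ee_rot': array([-1.79901069e+02, -1.51327512e-02,  1.53138910e+02]), 'ft_force': array([-0.96596384, -0.02193185,  0.08703133]), 'ft_torque': array([-0.01490638, -0.06486751, -0.01534633]), 'grasp_force': 0.0, 'opening': 87.51214330533338}
```

View pics/side0.png

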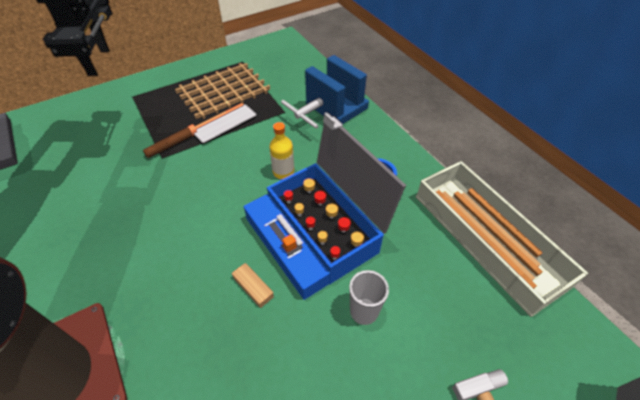

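View pics/top0.png

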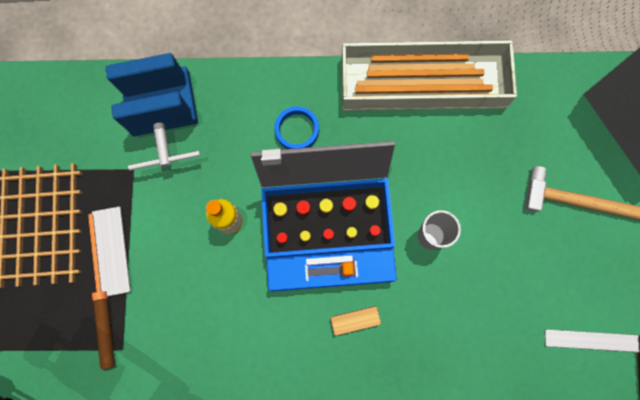

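The side view shows the case at about (315,235) with its lid raised. The top view shows the deck's front edge from (268,290) to (395,281), the orange grip at (348,268), glue at (222,215), the cup at (440,230), tape at (297,128) and the offcut at (355,321). I'll zoom in on the case.

```bash
python3 - <<'E'
import cv2
a=cv2.imread("pics/top0.png")[130:310,240:420]
cv2.imwrite("pics/crop0.png",cv2.resize(a,(720,720)[:2],interpolation=cv2.INTER_CUBIC)[:600] if 0 else cv2.resize(a,None,fx=3.3,fy=3.3,interpolation=cv2.INTER_CUBIC))
E
cat > h.py <<'E'
from rig import manip
import numpy as np, cv2
C={n:manip.calibration(n) for n in("side","top")}
def ray(n,px):
    c=C[n];R=cv2.Rodrigues(c["rvec"])[0];o=-R.T@c["tvec"]
    d=R.T@np.linalg.inv(c["K"])@np.array([px[0],px[1],1.]);return o,d
def onz(n,px,z):
    o,d=ray(n,px);return o+d*(z-o[2])/d[2]
def proj(n,P):
    c=C[n];return cv2.projectPoints(np.array(P,float).reshape(-1,3),c["rvec"],c["tvec"],c["K"],None)[0][:,0]
def orange(n,roi,img=None):
    h=cv2.cvtColor(img if img is not None else manip.capture(n),cv2.COLOR_RGB2HSV)
    return h
E
python3 - <<'E'
from h import *
for n,p,z in [("top",(268,290),50),("top",(395,281),50),("top",(388,180),70),("top",(263,187),70),("top",(348,268),83),("side",(289,242),83),
  ("top",(440,218),100),("top",(213,207),150),("top",(355,318),22),("top",(297,128),25)]:
    print(n,p,onz(n,p,z).round(0))
E
```

```text
top (268, 290) [429. 145.  50.]
top (395, 281) [444. -91.  50.]
top (388, 180) [632. -82.  70.]
top (263, 187) [621. 155.  70.]
top (348, 268) [466.  -3.  83.]
side (289, 242) [464. -11.  83.]
top (440, 218) [ 553. -169.  100.]
top (213, 207) [568. 230. 150.]
top (355, 318) [376. -17.  22.]
top (297, 128) [753.  93.  25.]
```

View pics/crop0.png

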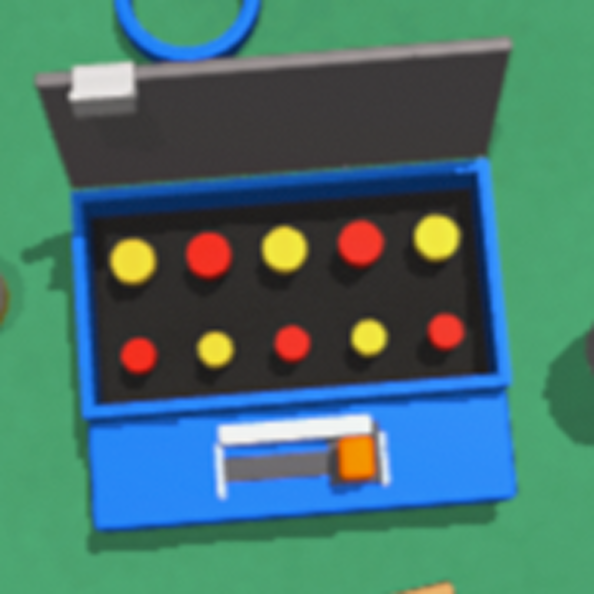

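The crop shows the box rim corners at about (262,189), (388,178), (394,247) and (266,256), and the deck's front corners at (269,290) and (397,281). The lid's rim runs from (252,153) to (394,142), and the grip top is at crop pixel (356,457).

```bash
python3 - <<'E'
from h import *
from scipy.optimize import least_squares
f=lambda x,y:(x/3.3+240,y/3.3+130)
L=[(65,120,70,f(73,195)),(65,-120,70,f(490,160)),(-65,-120,70,f(507,385)),(-65,120,70,f(85,417)),(-127,120,50,f(97,530)),(-127,-120,50,f(517,497)),(-99,-30,83,f(357,456))]
W=np.array([onz("top",p,z)[:2] for *_,z,p in L]);M=np.array([l[:2] for l in L])
def T(q):
    c,s=np.cos(q[2]),np.sin(q[2]);return M@np.array([[c,s],[-s,c]])+q[:2]
r=least_squares(lambda q:(T(q)-W).ravel(),[550,30,0]).x
print(r[:2],np.degrees(r[2]));print((T(r)-W).round(1))
c,s=np.cos(r[2]),np.sin(r[2]);R=np.array([[c,-s,0],[s,c,0],[0,0,1]]);o=np.array([*r[:2],0])
w=lambda p:o+R@np.array(p)
# lid rim corners outer: angle
for a in np.arange(1.3,1.85,.1):
    P=[w((65-134*np.cos(a)+8.5*np.sin(a)*1, y,70+134*np.sin(a)+8.5*np.cos(a))) for y in(120,-120)]
    print(round(a,2),proj("top",P).round(0).tolist(),proj("side",P).round(0).tolist(),P[0].round(0),P[1].round(0))
print("obs",f(40,75),f(510,40))
print("grip",w((-99,-30,83)),w((-99,30,83)),proj("side",[w((-99,-30,83))]))
S=cv2.imread("pics/side0.png")[110:310,230:420]
cv2.imwrite("pics/crop1.png",cv2.resize(S,None,fx=3,fy=3,interpolation=cv2.INTER_CUBIC))
E
```

```text
[562.19382654  33.17459655] 3.8504562114950445
[[ 1.8  1.1]
 [ 0.3  0.8]
 [ 0.  -2.8]
 [-0.6  0.6]
 [-0.5  1.5]
 [-0.7 -0.9]
 [-0.3 -0.3]]
1.3 [[252.0, 187.0], [399.0, 175.0]] [[303.0, 123.0], [379.0, 199.0]] [591. 155. 201.] [608. -84. 201.]
1.4 [[252.0, 179.0], [398.0, 167.0]] [[308.0, 120.0], [386.0, 195.0]] [605. 156. 203.] [621. -83. 203.]
1.5 [[251.0, 170.0], [398.0, 159.0]] [[313.0, 117.0], [392.0, 192.0]] [618. 157. 204.] [634. -82. 204.]
1.6 [[251.0, 163.0], [397.0, 151.0]] [[319.0, 115.0], [397.0, 188.0]] [631. 158. 204.] [647. -81. 204.]
1.7 [[251.0, 155.0], [396.0, 144.0]] [[324.0, 113.0], [403.0, 186.0]] [645. 159. 202.] [661. -80. 202.]
1.8 [[251.0, 148.0], [395.0, 137.0]] [[329.0, 112.0], [408.0, 184.0]] [658. 160. 199.] [674. -80. 199.]
obs (252.12121212121212, 152.72727272727272) (394.54545454545456, 142.12121212121212)
grip [465.43187434  -3.405789    83.        ] [461.40272041  56.45877413  83.        ] [[287.82951742 238.92345306]]
```

View pics/crop1.png

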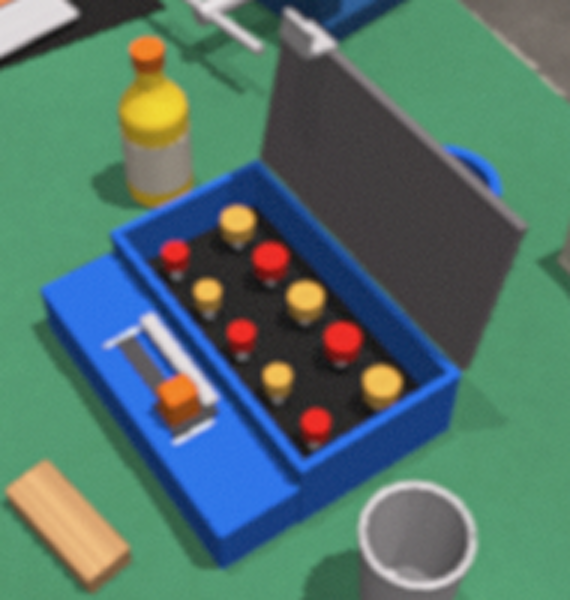

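The side view confirms the pose: the predicted grip (288,239) matches the seen (289,240), and the lid angle is about 1.73. I'll raise the tool, turn it to line up with the case, and close the fingers.

{"name": "play_rows", "arguments": {"series": [[[0, 0, -0.4, -0.045, 1], [-0.2, -0.1, -0.7, -0.09, 1], [-0.6, -0.27, -0.7, -0.135, 1], [-1, -0.45, -0.7, -0.1706, 1], [-1, -0.45, -0.7, -0.1706, 1], [-1, -0.45, -0.7, -0.1706, 1]]], "grip_force": 40}}

```text
clock: 0.7
ee_pos: [365.8, 454.1, 306.2]
ee_rot: [-180.0, -0.0, -176.4]
ft_force: [-0.7, 1.2, 0.6]
opening: 46.6
grasp_force: 0.0
```

{"name": "play_rows", "arguments": {"series": [[[-0.25, -0.3, 0, 0, 1], [-0.5, -0.6, 0, 0, 1], [-0.75, -0.9, 0, 0, 1], [-0.85, -1, 0, 0, 1]]]}}

```text
clock: 1.1
ee_pos: [476.3, 340.8, 305.9]
ee_rot: [-179.9, -0.0, -176.3]
ft_force: [-0.3, 1.1, 0.1]
opening: 15.4
grasp_force: 0.0
```

{"name": "play_rows", "arguments": {"series": [[[-0.25, -0.3, 0, 0, 1], [-0.5, -0.6, 0, 0, 1], [-0.75, -0.9, 0, 0, 1], [-0.85, -1, 0, 0, 1]]]}}

```text
clock: 1.5
ee_pos: [586.3, 227.9, 305.7]
ee_rot: [-180.0, -0.0, -176.3]
ft_force: [-0.9, -0.1, 0.4]
opening: 0.3
grasp_force: 0.0
```

{"name": "play_rows", "arguments": {"series": [[[-0.25, -0.3, 0, 0, 1], [-0.5, -0.6, 0, 0, 1], [-0.75, -0.9, 0, 0, 1], [-0.85, -1, 0, 0, 1]]]}}

```text
clock: 1.9
ee_pos: [696.2, 115.1, 305.2]
ee_rot: [-180.0, -0.1, -176.3]
ft_force: [0.3, 0.8, -0.1]
opening: 0.2
grasp_force: 0.0
```

{"name": "play_rows", "arguments": {"series": [[[0, -0.3, 0, 0, 1], [0, -0.63, 0, 0, 1], [0, -0.63, 0, 0, 1], [0, -0.63, 0, 0, 1]]]}}

```text
clock: 2.3
ee_pos: [699.5, 42.4, 305.9]
ee_rot: [179.9, -0.1, -176.2]
ft_force: [-0.4, 1.5, 0.4]
opening: 0.6
grasp_force: 0.0
```

{"name": "play_rows", "arguments": {"series": [[[0, 0, 0, 0, 1], [0, 0, 0.35, 0, 1], [0, 0, 0.7, 0, 1], [0, 0, 1, 0, 1], [0, 0, 1, 0, 1], [0.1, 0, 1, 0, 1], [0.2, 0, 1, 0, 1], [0.2, 0, 1, 0, 1]]]}}

```text
clock: 3.1
ee_pos: [675.9, 40.9, 189.4]
ee_rot: [180.0, 0.1, -176.1]
ft_force: [0.0, -0.2, 1.4]
opening: 0.4
grasp_force: 0.0
```

```bash
cat >> h.py <<'E'
def case(p,o=(562.2,33.2),a=3.85):
    a=np.radians(a);d=np.array(p[:2])-o
    return np.array([d[0]*np.cos(a)+d[1]*np.sin(a),-d[0]*np.sin(a)+d[1]*np.cos(a),p[2]])
E
python3 - <<'E'
from h import *
s=manip.observe();c=case(s["ee_pos"]);print(c.round(1),s["ft_force"].round(1),s["ee_rot"].round(2))
prev=None
for a in np.arange(1.6,-.01,-.08):
    X=65-115*np.cos(a)+8.5*np.sin(a)+9.5; Z=70+115*np.sin(a)+8.5*np.cos(a)
    print(round(a,2),"X %.0f Z %.0f  rows x %.3f z %.3f"%(X,Z,(c[0]-X)/120,(c[2]-Z)/120))
E
```

```text
[114.    0.  189.4] [ 0.  -0.2  1.4] [ 1.8000e+02  1.5000e-01 -1.7608e+02]
1.6 X 86 Z 185  rows x 0.230 z 0.039
1.52 X 77 Z 185  rows x 0.307 z 0.034
1.44 X 68 Z 185  rows x 0.384 z 0.035
1.36 X 59 Z 184  rows x 0.460 z 0.043
1.28 X 50 Z 183  rows x 0.536 z 0.056
1.2 X 41 Z 180  rows x 0.610 z 0.076
1.12 X 32 Z 177  rows x 0.683 z 0.101
1.04 X 24 Z 173  rows x 0.753 z 0.132
0.96 X 16 Z 169  rows x 0.821 z 0.169
0.88 X 8 Z 164  rows x 0.885 z 0.211
0.8 X 0 Z 158  rows x 0.946 z 0.258
0.72 X -6 Z 152  rows x 1.003 z 0.310
0.64 X -13 Z 145  rows x 1.055 z 0.366
0.56 X -18 Z 138  rows x 1.103 z 0.426
0.48 X -24 Z 131  rows x 1.146 z 0.489
0.4 X -28 Z 123  rows x 1.184 z 0.556
0.32 X -32 Z 114  rows x 1.216 z 0.626
0.24 X -35 Z 106  rows x 1.243 z 0.698
0.16 X -38 Z 97  rows x 1.264 z 0.772
0.08 X -39 Z 88  rows x 1.279 z 0.847
-0.0 X -41 Z 78  rows x 1.287 z 0.924
```

{"name": "play_rows", "arguments": {"series": [[[0.06, 0, 0.02, 0, 1], [0.11, 0, 0.03, 0, 1], [0.16, 0, 0.035, 0, 1], [0.21, 0, 0.035, 0, 1], [0.26, 0, 0.035, 0, 1], [0.31, 0, 0.035, 0, 1], [0.36, 0, 0.035, 0, 1], [0.41, 0, 0.038, 0, 1], [0.46, 0, 0.043, 0, 1], [0.46, 0, 0.043, 0, 1]]]}}

```text
clock: 4.1
ee_pos: [619.2, 35.7, 180.7]
ee_rot: [180.0, -0.1, -176.2]
ft_force: [-0.1, 1.0, 1.0]
opening: 0.3
grasp_force: 0.0
```

```bash
python3 - <<'E'
from h import *
cv2.imwrite("pics/side1.png",manip.capture("side")[:,:,::-1][60:340,180:470].repeat(2,0).repeat(2,1))
s=manip.observe();c=case(s["ee_pos"]);print(c.round(1),s["ft_force"].round(1))
E
```

```text
[ 57.3  -1.3 180.8] [ 0.4 -0.1 -0.4]
```

View pics/side1.png

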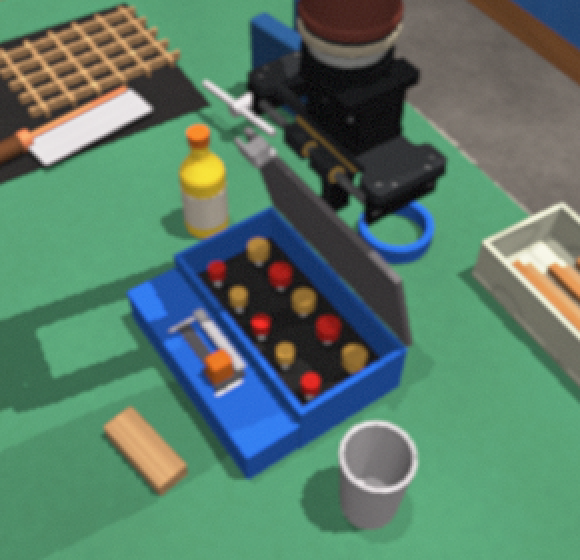

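The lid is following the fingertips, which are behind it at its middle. I'll continue along the arc.

{"name": "play_rows", "arguments": {"series": [[[0.076, 0, 0.013, 0, 1], [0.15, 0, 0.033, 0, 1], [0.223, 0, 0.058, 0, 1], [0.293, 0, 0.089, 0, 1], [0.361, 0, 0.126, 0, 1], [0.425, 0, 0.168, 0, 1], [0.486, 0, 0.215, 0, 1], [0.543, 0, 0.267, 0, 1], [0.595, 0, 0.323, 0, 1], [0.643, 0, 0.383, 0, 1]]]}}

```text
clock: 5.15
ee_pos: [543.0, 30.5, 134.9]
ee_rot: [-180.0, -0.0, -176.2]
ft_force: [2.5, 0.0, 1.3]
opening: 0.4
grasp_force: 0.6
```

{"name": "play_rows", "arguments": {"series": [[[0.043, 0, 0.063, 0, 1], [0.081, 0, 0.13, 0, 1], [0.113, 0, 0.2, 0, 1], [0.14, 0, 0.272, 0, 1], [0.15, 0, 0.31, 0, 1], [0.161, 0, 0.346, 0, 1], [0.161, 0, 0.346, 0, 1]]]}}

```text
clock: 5.85
ee_pos: [523.6, 29.3, 93.1]
ee_rot: [180.0, -0.1, -176.2]
ft_force: [-0.5, 0.4, 0.6]
opening: 0.5
grasp_force: 0.0
```

```bash
python3 - <<'E'
from h import *
cv2.imwrite("pics/side2.png",manip.capture("side")[:,:,::-1][60:340,180:470].repeat(2,0).repeat(2,1))
s=manip.observe();c=case(s["ee_pos"]);print(c.round(1),s["ft_force"].round(1))
E
```

```text
[-38.4  -1.3  93.5] [-0.5  0.9 -0.1]
```

View pics/side2.png

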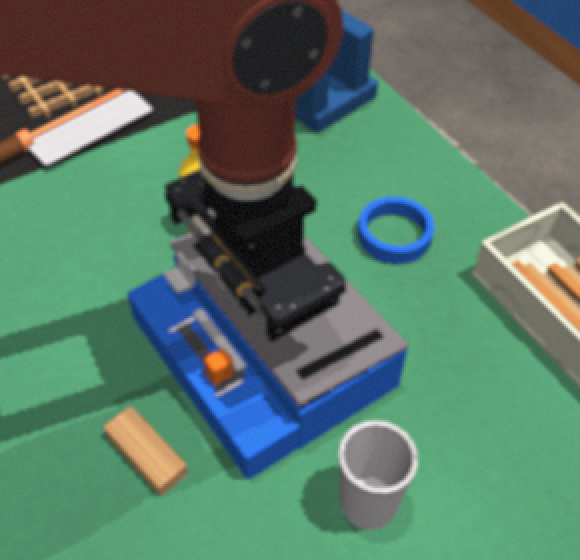

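The lid is nearly shut, with a small gap left at the rim. I'll press it down slowly.

{"name": "play_rows", "arguments": {"series": [[[0, 0, 0.03, 0, 1], [0, 0, 0.06, 0, 1], [0, 0, 0.09, 0, 1], [0, 0, 0.11, 0, 1], [0, 0, 0.11, 0, 1]]]}}

```text
clock: 6.4
ee_pos: [524.0, 29.3, 80.2]
ee_rot: [180.0, -0.0, -176.2]
ft_force: [0.4, -1.0, -0.4]
opening: 0.2
grasp_force: 0.0
```

{"name": "play_rows", "arguments": {"series": [[[0, 0, 0.012, 0, 1], [0, 0, 0.012, 0, 1]]]}}

```text
clock: 6.6
ee_pos: [524.3, 29.3, 79.2]
ee_rot: [180.0, 0.0, -176.2]
ft_force: [-0.2, -0.5, 0.1]
opening: 0.3
grasp_force: 0.0
```

{"name": "play_rows", "arguments": {"series": [[[0, 0, 0.01, 0, 1], [0, 0, 0.01, 0, 1]]]}}

```text
clock: 6.8
ee_pos: [524.5, 29.3, 78.8]
ee_rot: [-180.0, 0.0, -176.1]
ft_force: [-2.4, 0.0, 5.9]
opening: 0.6
grasp_force: 2.9
```

{"name": "play_rows", "arguments": {"series": [[[0, 0, 0.008, 0, 1], [0, 0, 0.008, 0, 1], [0, 0, 0.008, 0, 1]]]}}

```text
clock: 7.1
ee_pos: [524.5, 29.3, 78.8]
ee_rot: [-180.0, 0.0, -176.1]
ft_force: [-5.2, -0.3, 12.7]
opening: 0.6
grasp_force: 6.2
```

{"name": "play_rows", "arguments": {"series": [[[0, 0, 0.004, 0, 1], [0, 0, 0.004, 0, 1], [0, 0, 0.004, 0, 1]]]}}

```text
clock: 7.4
ee_pos: [524.5, 29.3, 78.7]
ee_rot: [-180.0, 0.0, -176.1]
ft_force: [-7.8, -0.2, 16.5]
opening: 0.4
grasp_force: 7.9
```

The lid is at its stop: z does not change under 16 N. I'll lift off and go to the free side of the lock grip.

{"name": "play_rows", "arguments": {"series": [[[0, 0, -0.2, 0, 1], [0, 0, -0.4, 0, 1], [0.25, -0.3, -0.4, 0, 1], [0.51, -0.64, -0.4, 0, 1], [0.51, -0.64, -0.4, 0, 1], [0.51, -0.64, -0.4, 0, 1]]]}}

```text
clock: 8.0
ee_pos: [468.3, -52.3, 124.9]
ee_rot: [180.0, 0.1, -176.3]
ft_force: [0.6, 0.1, -1.4]
opening: 0.7
grasp_force: 0.0
```

```bash
python3 - <<'E'
from h import *
cv2.imwrite("pics/side3.png",manip.capture("side")[:,:,::-1][60:340,180:470].repeat(2,0).repeat(2,1))
s=manip.observe();c=case(s["ee_pos"]);print(c.round(1),s["ft_force"].round(1))
E
```

```text
[-98.9 -78.3 124.9] [ 0.   0.6 -0.2]
```

View pics/side3.png

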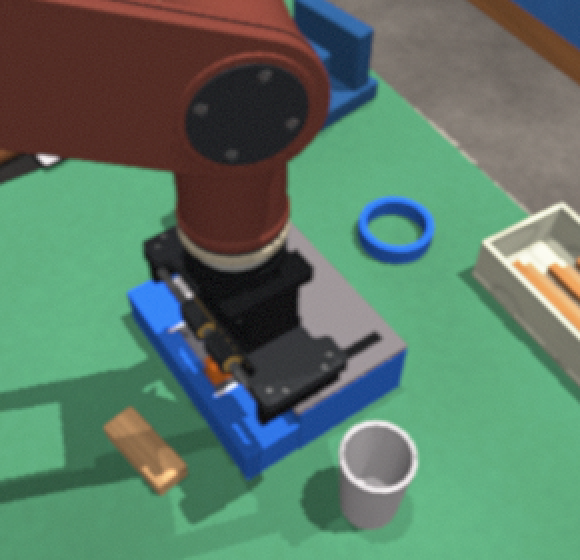

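The lid looks flat and shut, and the tool is over the free deck beside the grip. I'll descend and then approach.

{"name": "play_rows", "arguments": {"series": [[[0, 0, 0.17, 0, 1], [0, 0, 0.34, 0, 1], [0, 0, 0.51, 0, 1], [0, 0, 0.51, 0, 1], [0, 0, 0.51, 0, 1]]]}}

```text
clock: 8.55
ee_pos: [468.7, -50.5, 63.4]
ee_rot: [180.0, -0.0, -176.1]
ft_force: [1.1, -0.4, -0.2]
opening: 0.3
grasp_force: 0.0
```

{"name": "play_rows", "arguments": {"series": [[[0, 0.05, 0, 0, 1], [0, 0.1, 0, 0, 1], [0, 0.15, 0, 0, 1], [0, 0.15, 0, 0, 1]]]}}

```text
clock: 8.95
ee_pos: [467.4, -32.6, 63.9]
ee_rot: [-180.0, 0.0, -176.1]
ft_force: [-0.2, -0.5, -0.3]
opening: 0.7
grasp_force: 0.0
```

{"name": "play_rows", "arguments": {"series": [[[0, 0.02, 0, 0, 1], [0, 0.04, 0, 0, 1], [0, 0.06, 0, 0, 1], [0, 0.08, 0, 0, 1], [0, 0.08, 0, 0, 1]]]}}

```text
clock: 9.45
ee_pos: [466.5, -23.7, 63.4]
ee_rot: [180.0, -0.0, -176.1]
ft_force: [-0.4, 0.5, -0.3]
opening: 0.3
grasp_force: 0.0
```

{"name": "play_rows", "arguments": {"series": [[[0, 0.025, 0, 0, 1], [0, 0.05, 0, 0, 1], [0, 0.075, 0, 0, 1], [0, 0.1, 0, 0, 1], [0, 0.125, 0, 0, 1], [0, 0.15, 0, 0, 1], [0, 0.15, 0, 0, 1]]]}}

```text
clock: 10.15
ee_pos: [465.5, -7.2, 63.5]
ee_rot: [-179.8, 0.0, -176.1]
ft_force: [0.3, -6.5, -1.0]
opening: 0.9
grasp_force: 3.5
```

{"name": "play_rows", "arguments": {"series": [[[0, 0.025, 0, 0, 1], [0, 0.05, 0, 0, 1], [0, 0.075, 0, 0, 1], [0, 0.1, 0, 0, 1], [0, 0.125, 0, 0, 1], [0, 0.15, 0, 0, 1], [0, 0.15, 0, 0, 1]]]}}

```text
clock: 10.85
ee_pos: [464.1, 12.2, 63.4]
ee_rot: [-180.0, 0.0, -176.1]
ft_force: [0.5, -1.9, -0.5]
opening: 0.7
grasp_force: 1.0
```

```bash
python3 - <<'E'
from h import *
I=manip.capture("side")
cv2.imwrite("pics/side4.png",I[:,:,::-1][190:300,230:350].repeat(4,0).repeat(4,1))
s=manip.observe();c=case(s["ee_pos"]);print(c.round(1),s["ft_force"].round(1))
E
```

```text
[-99.3 -14.4  63.4] [ 0.8 -1.4 -0.6]
```

View pics/side4.png

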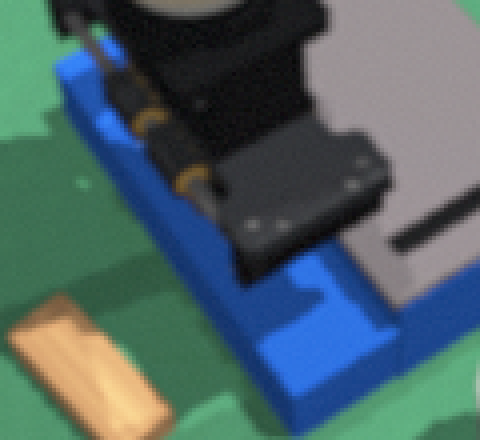

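The gripper hides the grip. The force rose to 6.5 N and then fell to about 1.5 N, so the detent is passed. I'll go on in smaller steps.

{"name": "play_rows", "arguments": {"series": [[[0, 0.025, 0, 0, 1], [0, 0.05, 0, 0, 1], [0, 0.075, 0, 0, 1], [0, 0.1, 0, 0, 1], [0, 0.11, 0, 0, 1], [0, 0.11, 0, 0, 1]]]}}

```text
clock: 11.5
ee_pos: [463.2, 25.5, 63.4]
ee_rot: [180.0, -0.0, -176.1]
ft_force: [-0.0, 0.6, 0.3]
opening: 0.4
grasp_force: 0.0
```

{"name": "play_rows", "arguments": {"series": [[[0, 0.01, 0, 0, 1], [0, 0.02, 0, 0, 1], [0, 0.03, 0, 0, 1], [0, 0.03, 0, 0, 1]]]}}

```text
clock: 11.9
ee_pos: [463.0, 28.9, 63.4]
ee_rot: [180.0, -0.0, -176.1]
ft_force: [1.2, -0.3, -0.3]
opening: 0.3
grasp_force: 0.0
```

{"name": "play_rows", "arguments": {"series": [[[0, 0.01, 0, 0, 1], [0, 0.02, 0, 0, 1], [0, 0.03, 0, 0, 1], [0, 0.03, 0, 0, 1]]]}}

```text
clock: 12.3
ee_pos: [462.7, 32.5, 63.4]
ee_rot: [-180.0, -0.0, -176.1]
ft_force: [0.3, 0.5, -0.3]
opening: 0.4
grasp_force: 0.2
```

{"name": "play_rows", "arguments": {"series": [[[0, 0.01, 0, 0, 1], [0, 0.02, 0, 0, 1], [0, 0.02, 0, 0, 1]]]}}

```text
clock: 12.6
ee_pos: [462.6, 34.8, 63.4]
ee_rot: [-180.0, 0.0, -176.1]
ft_force: [-0.3, -1.0, -0.4]
opening: 0.5
grasp_force: 0.7
```

{"name": "play_rows", "arguments": {"series": [[[0, 0.01, 0, 0, 1], [0, 0.02, 0, 0, 1], [0, 0.02, 0, 0, 1]]]}}

```text
clock: 12.9
ee_pos: [462.5, 37.1, 63.4]
ee_rot: [-180.0, 0.0, -176.1]
ft_force: [-0.9, -3.4, -0.1]
opening: 0.6
grasp_force: 1.3
```

{"name": "play_rows", "arguments": {"series": [[[0, 0.01, 0, 0, 1], [0, 0.015, 0, 0, 1], [0, 0.015, 0, 0, 1]]]}}

```text
clock: 13.2
ee_pos: [462.3, 38.9, 63.5]
ee_rot: [-180.0, 0.0, -176.1]
ft_force: [-0.1, -3.0, 0.3]
opening: 0.5
grasp_force: 1.9
```

{"name": "play_rows", "arguments": {"series": [[[0, 0.01, 0, 0, 1], [0, 0.015, 0, 0, 1], [0, 0.015, 0, 0, 1]]]}}

```text
clock: 13.5
ee_pos: [462.3, 39.0, 63.5]
ee_rot: [-179.8, -0.0, -176.1]
ft_force: [0.5, -11.7, -0.1]
opening: 0.9
grasp_force: 5.5
```

The end stop is reached: the tool moved 0.1 mm while the force rose to 11.7 N. I'll raise the push to about 20 N and hold.

{"name": "play_rows", "arguments": {"series": [[[0, 0.006, 0, 0, 1], [0, 0.01, 0, 0, 1], [0, 0.01, 0, 0, 1]]]}}

```text
clock: 13.8
ee_pos: [462.4, 39.2, 63.6]
ee_rot: [-179.7, -0.0, -176.1]
ft_force: [-0.4, -16.0, 0.5]
opening: 0.1
grasp_force: 7.9
```

{"name": "play_rows", "arguments": {"series": [[[0, 0.003, 0, 0, 1], [0, 0.003, 0, 0, 1], [0, 0.003, 0, 0, 1], [0, 0.003, 0, 0, 1], [0, 0.003, 0, 0, 1], [0, 0.003, 0, 0, 1]]]}}

```text
clock: 14.4
ee_pos: [462.3, 39.2, 63.6]
ee_rot: [-179.7, -0.0, -176.1]
ft_force: [-0.5, -16.9, 0.5]
opening: 0.5
grasp_force: 8.6
```

{"name": "play_rows", "arguments": {"series": [[[0, 0.005, 0, 0, 1], [0, 0.005, 0, 0, 1], [0, 0.005, 0, 0, 1], [0, 0.005, 0, 0, 1], [0, 0.005, 0, 0, 1], [0, 0.005, 0, 0, 1], [0, 0.005, 0, 0, 1]]]}}

```text
clock: 15.1
ee_pos: [462.4, 39.2, 63.6]
ee_rot: [-179.6, -0.0, -176.1]
ft_force: [-0.5, -19.6, 0.6]
opening: 0.2
grasp_force: 9.8
```

{"name": "play_rows", "arguments": {"series": [[[0, -0.04, 0, 0, 1], [0, -0.12, 0, 0, 1], [0, -0.12, 0, 0, 1], [0, -0.12, -0.3, 0, 1], [0, -0.12, -0.6, 0, 1], [0, -0.12, -1, 0, 1], [0, -0.12, -1, 0, 1]]]}}

```text
clock: 15.8
ee_pos: [467.4, 28.7, 190.6]
ee_rot: [-179.9, 0.7, -176.1]
ft_force: [0.7, -0.3, 0.9]
opening: 0.4
grasp_force: 0.0
```

{"name": "play_rows", "arguments": {"series": [[[0, -0.3, -0.3, 0, 1], [0, -0.6, -0.5, 0, 1], [0, -1, -0.5, 0, 1], [0, -1, -0.5, 0, 1], [0, -1, -0.5, 0, 1]]]}}

```text
clock: 16.3
ee_pos: [470.8, -91.5, 242.8]
ee_rot: [179.9, -0.0, -176.3]
ft_force: [-0.4, 0.1, 0.2]
opening: 0.6
grasp_force: 0.0
```

{"name": "play_rows", "arguments": {"series": [[[0, -0.3, 0, 0, 1], [0, -0.6, 0, 0, 1], [0, -1, 0, 0, 1], [0, -1, 0, 0, 1], [0, -1, 0, 0, 1]]]}}

```text
clock: 16.8
ee_pos: [479.0, -209.8, 242.4]
ee_rot: [179.9, -0.1, -176.2]
ft_force: [-0.5, -0.0, 0.8]
opening: 0.1
grasp_force: 0.0
```

```bash
python3 - <<'E'
from h import *
I=manip.capture("top")
cv2.imwrite("pics/top5.png",cv2.resize(I[:,:,::-1][90:340,180:480],None,fx=2.4,fy=2.4))
a=np.radians(3.85);R=np.array([[np.cos(a),-np.sin(a)],[np.sin(a),np.cos(a)]])
p=np.array([562.2,33.2])+R@[-99,30]
print("expected grip px",proj("top",[[*p,83]]))
h=cv2.cvtColor(I,cv2.COLOR_RGB2HSV);m=cv2.inRange(h,(5,180,150),(18,255,255));ys,xs=np.nonzero(m[240:290,260:400]);print(xs.mean()+260,ys.mean()+240,len(xs))
print(case(onz("top",(xs.mean()+260,ys.mean()+240),83)))
E
```

```text
expected grip px [[315.23065438 270.91758905]]
314.73809523809524 271.2063492063492 126
[-99.44979131  30.92671789  83.        ]
```

View pics/top5.png

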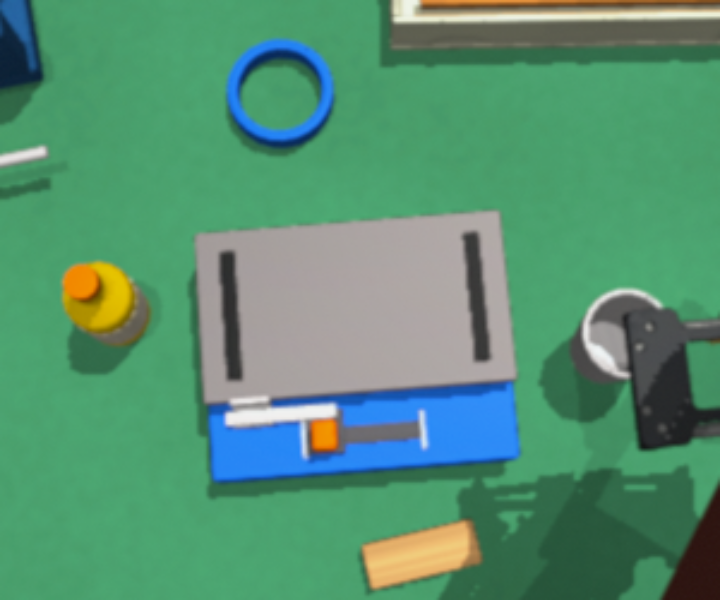

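The lid is shut, the bolt lies over the tongue, and the grip at (315,271) is at its end stop. The glue, cup, tape and offcut have not moved, and the gripper is well above the cup. I'll hand the job in.

```bash
python3 -c "
from rig import manip
print(manip.job_done())"
```

```text
the job is handed in; nothing more can be done
None
```

The lid is shut, the lock was held at its end stop with about 20 N, and the surrounding objects are where they were; the job is handed in, but no verdict was returned.

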